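# Turn the painted panel over on the sloped rest and set its drying timer

### The job

The large panel's painted side is dry, so turn it over: push it up the sloped wooden rest until it leans there, then tip it back over so that it lies flat on the table with its bare plywood side up. Then turn the dial of the drying timer until the pointer on its rim lines up with the steel index block on the far side of the timer. Leave the other loose things where they are.

Things in the scene. Friction and masses are not known exactly. Their poses are not given: they have to be found in the camera images.
- panel: The large panel: loose plywood slab 110 mm (its x) by 160 mm (its y) by 16 mm thick (z), about 140 to 270 g, too wide to grasp while flat. Origin: centre of its bare face, which is down at the start; z points out of the painted face (white, thin grey lines). Its +y edge starts 20 to 60 mm short of the rest's foot, roughly parallel to it. A smaller 80 x 95 mm panel is not meant.
- panel_far (a point): Middle of the panel's +y end face (the 110 mm edge towards the rest at the start), at half thickness.
- panel_near (a point): Middle of the panel's -y end face (the edge away from the rest at the start), at half thickness; the edge to push.
- rest: Sloped wooden rest, fixed, 180 mm long along its x. Origin on the table at the middle of its foot line; it rises towards its +y: 8 mm planks form a hollow slope through (y 0, z 0), (32, 25), (53, 50) and (74, 90) mm, the top edge; 38, 50 and 62 degrees steep. Open behind but for two 12 mm props at x = +-80 mm, to y = 89 mm (feet 10 mm high to y = 125 mm).
- rest_top (a point): Middle of the rest's top edge. Pushed until its near edge is at the rest's foot, the panel leans on this edge at about 50 degrees from level and stays by friction; its upper edge then stands about 45 mm past this edge, free on both faces.
- dial (a joint): Angle of the timer dial, rad; grows counterclockwise seen from above; 0 = pointer exactly at the index block. It starts at +0.7 to +1.35, stays where it is left (friction about 0.04 N m) and has stops at +-2.4.
- timer: Drying timer, fixed: white drum of 100 mm diameter, 30 mm high. Origin under its centre on the table, z up; its x points to the index block.
- index (a point): Top of the steel index block, 12 x 12 mm and 40 mm high, on the drum's rim 55 mm from the axis, on the side away from the robot.
- dial_grip (a point): Point on the dial's axis 55 mm above the table, to grip: the dial is a grey disc (82 mm diameter, its top 39 mm above the table) with an upright grip bar across it, 60 mm long, 14 mm thick, from 39 to 65 mm above the table. The point's x runs along the bar towards the pointer.
- pointer (a point): The black pointer's end on the dial's rim, 46 mm from the axis, 44 mm above the table; it is in line with the grip bar.
- small_panel: Bystander: small painted panel 80 x 95 x 14 mm, flat on the table. Origin under its centre.
- mug: Bystander: blue mug, 76 mm diameter, 90 mm high, with pens to 165 mm. Origin under its centre.
- bell: Bystander: steel desk bell, 76 mm diameter, 53 mm high. Origin under its centre.
- tape: Bystander: roll of brown tape, 84 mm diameter, 24 mm high. Origin under its centre.
- glue: Bystander: white glue bottle, 48 mm diameter, 100 mm high. Origin under its centre.
- stapler: Bystander: blue stapler 130 mm long (its y), 36 mm wide, 35 mm high. Origin under its centre.
There are look-alikes about, which are no part of the job. What is shaped like the panel but purple or turquoise is not meant.

How it is judged:
On the way, in this order (a step that is already met when the one before it is completed fails the run):
1. the panel has been pushed up the rest and leans on it, its far edge at least 90 mm up (height (world z) of panel_far above 0.09 m and angle between panel's own z axis and vertical between 0.6 and 1.45 rad and contact force between panel and rest above 0.1 N), for 0.2 s.
2. the panel lies flat on the table, bare side up (angle between panel's own z axis and vertical above 3.06 rad and height (world z) of panel below 0.02 m and linear speed of panel below 0.02 m/s), for 0.3 s.
3. the dial's pointer is at the index block (value of joint dial between -0.1 and 0.1 rad), for 0.2 s.
At the end, for the whole second after the job is handed in: The large panel lies at rest flat on the table (within about 4.5 degrees, not on anything), bare plywood side up, and the dial's pointer is within 0.10 rad (about 6 degrees, 4.5 mm at the rim) of the index block (all of step 2 and all of step 3); the robot touches nothing.
It fails at once if a bystander (small panel, mug, bell, tape, stapler, glue) is moved by more than 30 mm (distance of any of small_panel, mug, bell, tape, stapler, glue from where it was at the start of the episode above 0.03 m).
It also fails if it takes over 72 s, if anything falls off the work surface, if the arm or the gripper's body presses on something with over 40 N, if the wrist force passes 120 N, or if a joint passes its speed limit or range.

### The arm

A 6-joint arm with a two-finger parallel gripper is mounted at the origin on the work surface. World frame = base frame: x ahead of the robot, y to its left, z up, the work surface at z = 0. Lengths are in m, angles in rad, forces in N, time in s.
With the tool pointing down it reaches from about 0.35 to 0.85 m from the base axis. Payload 8.1 kg.
Tool frame: the origin (TCP) lies at the very end of the fingers, on their centre line; the grasp point (between the pads) lies 19 mm behind it; z points along the fingers, y is the direction in which the jaws open and shut (so a half turn about z gives the same grasp; the last joint's range is limited). The gripper opens to 93 mm and grips with 3 to 60 N. Pads are 15 mm wide; open, the fingers measure 128 mm over their backs; the gripper's body (75 mm by 188 mm) begins 65 mm behind the grasp point.
Start: joints at [-1.307, 0.13, 1.488, -0, 1.523, -0.085], TCP at [0.205, -0.564, 0.219] pointing down, gripper open.
Joint ranges: [-2.96, 2.96], [-0.89, 2.26], [0.02, 2.5], [-1.34, 4.48], [0, 2.73], [-2.66, 2.66]. Speed limits (rad/s): [2.39, 2.39, 2.79, 3.14, 3.14, 3.14].

### API

Orientations are given as [roll, pitch, yaw] about the fixed x, y, z axes, in that order (R = Rz(yaw) Ry(pitch) Rx(roll)).
In Python, from bench import env gives the robot as it stands.
- The arm moves only by the tool play_rows, never from a script. Its arguments are lists of equal length, an entry for each row: "grip": the opening, from 0 (shut) to 1 (fully open); "slide": the shift along the tool's x, y, z in mm, a list of three; "delta_rot": the turn, a rotation vector about the tool's x, y, z in degrees, a list of three. In form: {"grip": [grip, ...], "slide": [[dx, dy, dz], ...], "delta_rot": [[wx, wy, wz], ...]}. A call has 1 to 8 rows; each row is the pose to reach, as a shift and turn from the pose commanded when the call began, along the tool's axes at that moment; what a row does not reach only later rows make up. A row lasts 1/10 s, in which the tool goes at most 50 mm and 8.59 degrees, less where a joint would pass 70% of its speed; a pose out of reach is approached as far as the arm can. A call with a gripper value outside its range is refused whole. The fingers move at their own pace and stop on an object; "newtons" is the grip in N (left out, the last holds). Time passes only in rows, so rows that repeat a pose let the fingers close. It gives the time, the measured TCP pose, the force and the opening at its end, in the units of the state.
- env.read_state(): the state, without advancing time (a new reading comes with each control period).
- env.snapshot(name): name is "scene" or "top"; returns a dict with "image" (480x640x3 uint8, red, green, blue), "depth" (480x640 float32, m along the optical axis (not along the pixel's ray), 0 where there is no reading), "camera_matrix" (3x3 intrinsics, pixels), "distortion" ([k1, k2, p1, p2, k3] as OpenCV has them; the pictures are not rectified), "cam_to_world" (4x4, takes a point from camera to world coordinates). Camera axes: x right, y up, looking along -z (the intrinsics and any distortion apply to the point x, -y, -z); pixel columns grow to the right and rows downward; lengths in m; the calibration is good to about 2 mm. A picture is of the moment at which its call begins.
- env.finish_job(): hands the job in, once; it reports no verdict.
Trained networks look in a picture, given as the dict that the camera call returned (one of the last four; its "shot" number tells which), for a name from the list of things; names that differ only in an ending like _2 or _b are one class to them, and where a whole thing is asked for, a point or a joint stands for the part that bears it (a point fixed in the world has none). Each returns a list of dicts, best first, with "conf" (0 to 1); they miss things now and then, are a little off and sometimes report something else, mostly with a low value. They report only what shows in the picture. A call takes as long as a camera call. They do not tell look-alikes from the thing itself.
- env.look_for(picture, query): "bbox" ([left, top, right, bottom] as shares, 0 to 1, of the picture: columns of its width, rows of its height, round what is visible of it).
The state is a dict: "clock": time; "joint_positions": joint angles; "qd": joint speeds; "effort": joint torques, N m; "tool_pos": TCP position; "orientation": TCP orientation; "contact_force": force on the tool from outside, world axes, zero at the start; "torque": the same for the moment, N m; "grip_width": finger opening in m.
Only numpy, scipy, OpenCV 4.12 (cv2) and the standard library are available. Lean on these libraries where they do the work, as an engineer would, in place of code of your own. Each camera call takes 0.05 s, during which the arm holds its last target. There are 200 camera calls.

## Working session

There is one attempt and no reset: what is moved stays moved. The work goes in short steps, Python scripts to look and compute and a tool call to move; the robot and the scene stay as the last step left them, time stands still between calls to the robot, and variables do not carry over. Pictures are saved under pics/ and viewed, about 8 in all and at most 12, crops included, and the job is handed in when it is done.

Besides the shell and the picture viewer there is one more tool, called after "Call:" by a JSON object that holds its "api" and its "payload", one argument or row to a line. play_rows: Moves the arm, as the interface text tells. Its arguments: {"type":"object","properties":{"grip":{"type":"array"},"slide":{"type":"array"},"delta_rot":{"type":"array"},"newtons":{"type":"number"}},"required":["grip","slide","delta_rot"]}

```bash
mkdir -p pics; ls; cat > h.py <<'E'
import numpy as np, cv2
from bench import env
from scipy.spatial.transform import Rotation as R
def snap(n):
    s=env.snapshot(n); return s
def save(s,f,crop=None,k=1):
    im=s["image"][:,:,::-1]
    if crop: im=im[crop[1]:crop[3],crop[0]:crop[2]]
    cv2.imwrite("pics/"+f,cv2.resize(im,None,fx=k,fy=k,interpolation=cv2.INTER_CUBIC))
def cloud(s):
    h,w=s["depth"].shape; v,u=np.mgrid[:h,:w]
    p=cv2.undistortPoints(np.stack([u.ravel(),v.ravel()],1).astype(np.float32)[:,None],s["camera_matrix"],np.array(s["distortion"]))[:,0]
    d=s["depth"].ravel(); c=np.stack([p[:,0]*d,-p[:,1]*d,-d,np.ones_like(d)],1)
    P=(c@np.array(s["cam_to_world"]).T)[:,:3].reshape(h,w,3); P[s["depth"]==0]=np.nan
    return P
E
python3 - <<'E'
from h import *
for n in("scene","top"):
    s=snap(n); save(s,n+"0.png"); np.savez("pics/"+n+"0.npz",P=cloud(s),im=s["image"])
    for q in("panel","rest","timer","dial","pointer","index","small_panel","mug","bell","tape","glue","stapler"):
        print(n,q,[(round(d["conf"],2),[int(b*m) for b,m in zip(d["bbox"],(640,480,640,480))]) for d in env.look_for(s,q)][:3])
print(env.read_state())
E
```

```text
pics
scene panel [(0.92, [413, 193, 487, 237]), (0.89, [329, 258, 412, 302]), (0.71, [237, 185, 301, 215])]
scene rest [(0.85, [411, 224, 496, 308])]
scene timer [(0.8, [179, 228, 228, 272])]
scene dial [(0.71, [182, 227, 220, 254])]
scene pointer [(0.77, [184, 227, 222, 257])]
scene index [(0.87, [177, 229, 225, 272])]
scene small_panel [(0.89, [145, 296, 209, 349]), (0.49, [183, 226, 221, 257])]
scene mug [(0.62, [345, 296, 392, 382]), (0.49, [309, 216, 362, 238])]
scene bell [(0.55, [280, 331, 329, 374])]
scene tape [(0.79, [209, 326, 256, 372]), (0.3, [411, 224, 497, 309])]
scene glue [(0.81, [459, 328, 495, 381]), (0.67, [329, 262, 410, 306])]
scene stapler [(0.58, [312, 216, 363, 241]), (0.35, [146, 298, 208, 347])]
top panel [(0.92, [368, 337, 454, 407]), (0.91, [153, 302, 234, 389]), (0.76, [252, 201, 323, 253])]
top rest [(0.61, [179, 197, 243, 285])]
top timer [(0.96, [433, 229, 483, 284])]
top dial [(0.83, [439, 236, 482, 270])]
top pointer [(0.81, [439, 236, 479, 274]), (0.52, [328, 125, 354, 155])]
top index [(0.7, [438, 226, 484, 280])]
top small_panel [(0.7, [421, 138,
[... 216 characters left out ...]
.77, [294, 298, 351, 322])]
{'clock': 1.3, 'joint_positions': array([-1.30741779e+00,  1.30408352e-01,  1.48821911e+00,  7.64613713e-06,
        1.52299254e+00, -8.53901195e-02]), 'qd': array([-0.00049074, -0.00156213,  0.0011158 , -0.00080967, -0.0017013 ,
        0.00018535]), 'effort': array([-1.97878595e-03, -5.59769404e+01, -4.92042303e+01,  7.66204367e-02,
        2.26362253e-02, -1.16051604e-05]), 'tool_pos': array([ 0.20507319, -0.56386363,  0.21861972]), 'orientation': array([-3.14156606e+00, -9.94197600e-06,  3.48768287e-01]), 'contact_force': array([ 0.49951385, -0.22986267, -0.77666865]), 'torque': array([-0.0326717 , -0.01397992,  0.04916826]), 'grip_width': 0.09286122608067357}
```

View pics/scene0.png

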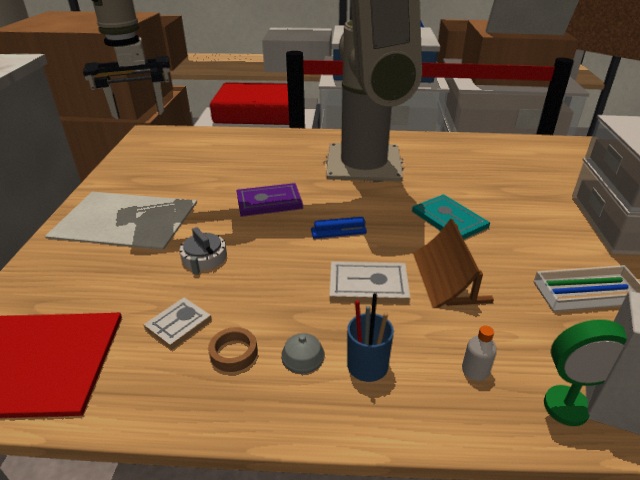

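View pics/top0.png

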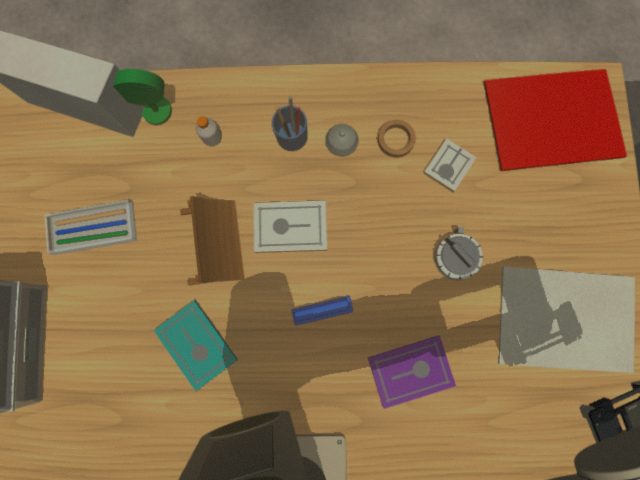

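The top picture (+x up, +y left) shows the large white panel at (290,226). The purple (411,371) and turquoise (195,345) panels are look-alikes, and the small panel is at (450,165). The rest is at (218,240) and rises to the left; the timer is at (460,256) with its index block near (458,231).

```bash
python3 - <<'E'
import numpy as np,cv2
d=np.load("pics/top0.npz");P=d["P"];im=d["im"]
def reg(n,box,zlo,zhi):
    l,t,r,b=box; Q=P[t:b,l:r].reshape(-1,3); Q=Q[(Q[:,2]>zlo)&(Q[:,2]<zhi)]
    rr=cv2.minAreaRect((Q[:,:2]*1000).astype(np.float32)); print(n,len(Q),rr, "z",np.percentile(Q[:,2],[5,50,95]).round(4)); return Q
print("table",np.nanmedian(P[280:295,255:290,2]))
reg("panel",(245,190,335,262),.010,.03)
Q=reg("rest",(180,190,250,292),.012,.12)
reg("resttop",(180,190,250,292),.08,.12)
reg("restlow",(200,190,250,292),.006,.015)
reg("bar",(430,222,490,286),.055,.08)
reg("dialdrum",(430,222,490,286),.022,.08)
reg("indexregion",(448,222,470,238),.03,.08)
for n,b in dict(mug=(272,97,308,150),bell=(324,123,358,155),stapler=(288,295,355,325),tape=(378,120,415,157),teal=(150,298,238,390),small=(421,138,478,193),purple=(365,335,457,408)).items(): reg(n,b,.008,.2)
c=cv2.resize(im[215:295,420:500,::-1],None,fx=5,fy=5,interpolation=cv2.INTER_CUBIC)
e=cv2.resize(im[180:300,170:335,::-1],(550,400),interpolation=cv2.INTER_CUBIC)
cv2.imwrite("pics/crop1.png",np.hstack([c,e[:,:400]]))
E
```

```text
table -0.0002848844866736311
panel 3585 ((553.9192504882812, 7.403175354003906), (111.04981231689453, 160.67904663085938), 0.918042778968811) z [0.0124 0.0157 0.0192]
rest 3176 ((519.9669799804688, 184.49453735351562), (181.91485595703125, 112.55514526367188), 8.856181144714355) z [0.0148 0.0475 0.0878]
resttop 562 ((518.8206787109375, 195.75856018066406), (180.72579956054688, 21.019990921020508), 6.780307769775391) z [0.0807 0.0863 0.0908]
restlow 500 ((531.3766479492188, 158.1237335205078), (92.45480346679688, 201.61932373046875), 89.92961120605469) z [0.0065 0.0105 0.0146]
bar 214 ((479.3795471191406, -358.71795654296875), (59.989418029785156, 15.560699462890625), 41.7006950378418) z [0.0578 0.0637 0.0669]
dialdrum 1736 ((478.82293701171875, -358.95953369140625), (100.37630462646484, 100.40111541748047), 46.69538116455078) z [0.0267 0.0376 0.0642]
indexregion 70 ((529.7490844726562, -359.1017150878906), (45.600337982177734, 22.21491241455078), 87.80367279052734) z [0.0304 0.0373 0.0417]
mug 1152 ((765.3340454101562, 2.018657684326172), (74.06451416015625, 72.93526458740234), 22.13
[... 165 characters left out ...]
21 0.0443]
stapler 973 ((368.77484130859375, -61.4317626953125), (36.09151077270508, 129.6435089111328), 12.315804481506348) z [0.0094 0.0322 0.0367]
tape 624 ((751.6653442382812, -234.1753387451172), (80.94786071777344, 82.83558654785156), 87.08938598632812) z [0.0109 0.0222 0.026 ]
teal 3840 ((297.10528564453125, 213.49002075195312), (161.01719665527344, 112.53781127929688), 36.727386474609375) z [0.0124 0.0158 0.0192]
small 1450 ((688.3599243164062, -354.9713439941406), (81.09040832519531, 96.42215728759766), 54.1126708984375) z [0.0098 0.0135 0.017 ]
purple 4060 ((237.2567596435547, -249.41220092773438), (111.8438491821289, 161.1509246826172), 15.981184005737305) z [0.0122 0.0157 0.019 ]
```

View pics/crop1.png

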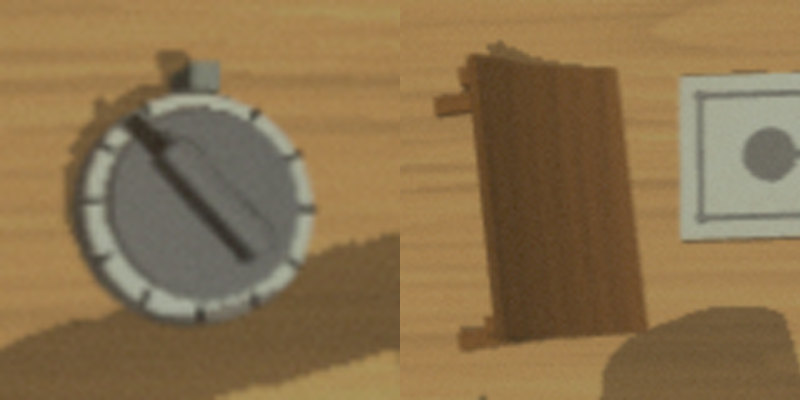

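```bash
python3 - <<'E'
import numpy as np,cv2
from scipy.optimize import least_squares
d=np.load("pics/top0.npz");P=d["P"]
Q=P[190:292,180:250].reshape(-1,3); Q=Q[(Q[:,2]>.015)&(Q[:,2]<.085)&(Q[:,1]<.215)]
ys=[0,.032,.053,.074];zs=[0,.025,.050,.090]
def f(p):
    t=np.radians(p[1]); y=-Q[:,0]*np.sin(t)+Q[:,1]*np.cos(t)-p[0]
    return np.interp(y,ys,zs)-Q[:,2]
r=least_squares(f,[.06,6],loss="soft_l1",f_scale=.002);print(r.x,np.abs(f(r.x)).mean(),np.median(f(r.x)))
t=np.radians(r.x[1]);ex=np.array([np.cos(t),np.sin(t)]);ey=np.array([-np.sin(t),np.cos(t)])
A=Q[np.abs(f(r.x))<.004]; xr=A[:,:2]@ex; lo,hi=np.percentile(xr,[.3,99.7]);print("x ext",lo,hi,"foot",ex*(lo+hi)/2+ey*r.x[0])
I=P[215:245,440:480].reshape(-1,3);c=np.array([.479,-.359]);v=I[:,:2]-c;rr=np.hypot(*v.T);m=(rr>.052)&(rr<.064)&(I[:,2]>.033)
print("idx",m.sum(),I[m].mean(0),np.degrees(np.arctan2(*v[m].mean(0)[::-1])))
s=np.load("pics/scene0.npz")["P"].reshape(-1,3);v=s[:,:2]-c;rr=np.hypot(*v.T);m=(rr>.051)&(rr<.064)&(s[:,2]>.033)&(s[:,2]<.045)
print("idx scene",m.sum(),s[m].mean(0),np.degrees(np.arctan2(*v[m].mean(0)[::-1])))
m=(rr<.033)&(s[:,2]>.055)&(s[:,2]<.075);print("bar scene",cv2.minAreaRect((s[m][:,:2]*1000).astype(np.float32)))
m=(s[:,2]>.012)&(s[:,2]<.02)&(abs(s[:,0]-.554)<.08)&(abs(s[:,1]-.007)<.1);print("panel scene",cv2.minAreaRect((s[m][:,:2]*1000).astype(np.float32)))
E
```

```text
[0.05077666 7.42435063] 0.0023635569055701967 -4.5098318805038284e-05
x ext 0.4501460455581895 0.6291958513359447 foot [0.52858532 0.12008565]
idx 31 [ 0.53620096 -0.36146026  0.03902631] -2.462818480523688
idx scene 36 [ 0.53729918 -0.36483256  0.03750762] -5.713165244453599
bar scene ((483.2451171875, -361.39337158203125), (59.61146926879883, 14.608338356018066), 40.270259857177734)
panel scene ((555.309326171875, 4.153053283691406), (116.16446685791016, 160.22584533691406), 0.9435425400733948)
```

Call:
{"api": "play_rows", "payload": {
  "grip": [0.65,0.65,0.65,0.65,0.65,0.65,0.65,0.65],
  "slide": [
    [499,-310,0],
    [499,-310,0],
    [499,-310,0],
    [499,-310,0],
    [499,-310,0],
    [499,-310,0],
    [499,-310,0],
    [499,-310,0]
  ],
  "delta_rot": [
    [0,0,-77.4],
    [0,0,-77.4],
    [0,0,-77.4],
    [0,0,-77.4],
    [0,0,-77.4],
    [0,0,-77.4],
    [0,0,-77.4],
    [0,0,-77.4]
  ]
}}

```text
clock: 2.1
tool_pos: [0.4533, -0.2476, 0.219]
orientation: [3.141, 0.0, 1.555]
contact_force: [0.6, -0.6, -0.2]
grip_width: 0.0606
```

```bash
cat >> h.py <<'E'
def to(pos,Rt):
    """slide mm / rotvec deg from the measured pose to the target pose"""
    s=env.read_state(); R0=R.from_euler("xyz",s["orientation"])
    Rt=Rt if isinstance(Rt,R) else R.from_euler("xyz",Rt)
    print("t",round(s["clock"],2),"tcp",s["tool_pos"].round(4),"rpy",np.degrees(s["orientation"]).round(1),"F",s["contact_force"].round(1),"w",round(s["grip_width"],4))
    print("slide",(R0.inv().apply(np.array(pos)-s["tool_pos"])*1000).round(1),"rot",np.degrees((R0.inv()*Rt).as_rotvec()).round(1))
t=np.radians(7.4);F=np.array([.5286,.1201,0]);EX=np.array([np.cos(t),np.sin(t),0]);EY=np.array([-np.sin(t),np.cos(t),0])
def rest(x,y,z): return F+x*EX+y*EY+np.array([0,0,z])
E
python3 -c "
from h import *
to(rest(.0107,-.225,.22),[np.pi,0,np.radians(97.4)])"
```

```text
t 2.1 tcp [ 0.4533 -0.2476  0.219 ] rpy [180.    0.   89.1] F [ 0.6 -0.6 -0.2] w 0.0606
slide [147.8 112.6  -1. ] rot [ 0.   0.  -8.3]
```

Call:
{"api": "play_rows", "payload": {
  "grip": [0.65,0.65,0.65,0.65,0.65,0.65,0.65,0.65],
  "slide": [
    [148,113,0],
    [148,113,0],
    [148,113,0],
    [148,113,0],
    [148,113,50],
    [148,113,100],
    [148,113,150],
    [148,113,190]
  ],
  "delta_rot": [
    [0,0,-8.3],
    [0,0,-8.3],
    [0,0,-8.3],
    [0,0,-8.3],
    [0,0,-8.3],
    [0,0,-8.3],
    [0,0,-8.3],
    [0,0,-8.3]
  ]
}}

```text
clock: 2.9
tool_pos: [0.5672, -0.1033, 0.0256]
orientation: [-3.14, -0.001, 1.694]
contact_force: [0.3, 0.7, -0.3]
grip_width: 0.0606
```

```bash
python3 -c "
from h import *
to(rest(.0107,-.225,.005),[np.pi,0,np.radians(97.4)])"
```

```text
t 2.9 tcp [ 0.5672 -0.1033  0.0256] rpy [-179.9   -0.    97.1] F [ 0.3  0.7 -0.3] w 0.0606
slide [ 1.5  1.2 20.6] rot [-0.1 -0.  -0.3]
```

Call:
{"api": "play_rows", "payload": {
  "grip": [0.65,0.65,0.65,0.65,0.65,0.65,0.65,0.65],
  "slide": [
    [1,1,21],
    [10,1,21],
    [20,1,21],
    [32,1,21],
    [44,1,21],
    [56,1,21],
    [68,1,21],
    [80,1,21]
  ],
  "delta_rot": [
    [0,0,0],
    [0,0,0],
    [0,0,0],
    [0,0,0],
    [0,0,0],
    [0,0,0],
    [0,0,0],
    [0,0,0]
  ]
}}

```text
clock: 3.7
tool_pos: [0.5609, -0.0241, 0.0092]
orientation: [3.139, 0.002, 1.694]
contact_force: [1.1, -5.2, 4.2]
grip_width: 0.0601
```

Call:
{"api": "play_rows", "payload": {
  "grip": [0.65,0.65,0.65,0.65,0.65,0.65,0.65,0.65],
  "slide": [
    [10,0,0],
    [20,0,0],
    [30,0,0],
    [40,0,0],
    [50,0,0],
    [60,0,0],
    [70,0,0],
    [80,0,0]
  ],
  "delta_rot": [
    [0,0,0],
    [0,0,0],
    [0,0,0],
    [0,0,0],
    [0,0,0],
    [0,0,0],
    [0,0,0],
    [0,0,0]
  ]
}}

```text
clock: 4.5
tool_pos: [0.5494, 0.0562, 0.0074]
orientation: [-3.141, -0.001, 1.694]
contact_force: [0.0, -1.7, -2.3]
grip_width: 0.0604
```

```bash
python3 -c "
from h import *
to(rest(.0107,-.02,.005),[np.pi,0,np.radians(97.4)])
s=snap('scene');save(s,'push1.png',(300,150,540,330),2.5)"
```

```text
t 4.5 tcp [0.5494 0.0562 0.0074] rpy [-180.   -0.   97.] F [ 0.  -1.7 -2.3] w 0.0604
slide [46.  -2.   2.4] rot [-0.  -0.  -0.4]
```

View pics/push1.png

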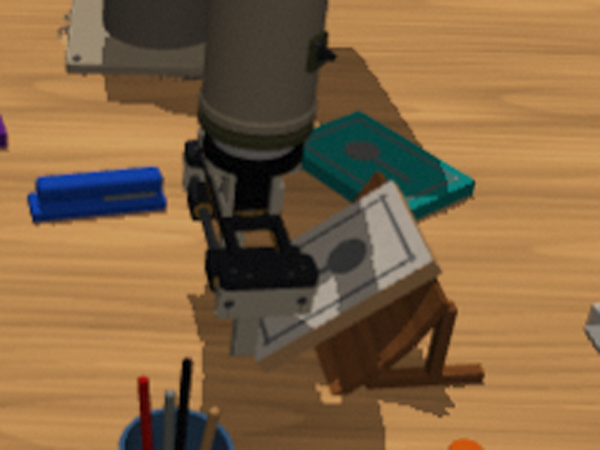

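The panel is riding up the rest nicely, square to it, with its far edge past the top edge at (410,230). I'll push the rest of the way.

Call:
{"api": "play_rows", "payload": {
  "grip": [0.65,0.65,0.65,0.65,0.65,0.65,0.65,0.65],
  "slide": [
    [8,0,2],
    [16,-1,2],
    [24,-2,2],
    [30,-2,2],
    [36,-2,2],
    [41,-2,2],
    [45,-2,2],
    [45,-2,2]
  ],
  "delta_rot": [
    [0,0,0],
    [0,0,0],
    [0,0,0],
    [0,0,0],
    [0,0,0],
    [0,0,0],
    [0,0,0],
    [0,0,0]
  ]
}}

```text
clock: 5.35
tool_pos: [0.5424, 0.0994, 0.0058]
orientation: [-3.142, 0.001, 1.694]
contact_force: [-0.7, -2.7, 0.3]
grip_width: 0.0607
```

```bash
python3 -c "
from h import *
to(rest(.0107,-.02,.005),[np.pi,0,np.radians(97.4)])
s=snap('scene');save(s,'push2.png',(300,150,540,330),2.5);P=cloud(s).reshape(-1,3)
L=np.stack([(P-F)@EX,(P-F)@EY,P[:,2]],1)
m=(abs(L[:,0])<.09)&(L[:,1]>-.03)&(L[:,1]<.2)&(L[:,2]>.10)&(L[:,2]<.2)
Q=L[m];print(len(Q))
for z in np.arange(.1,.2,.01):
  q=Q[abs(Q[:,2]-z)<.005]
  if len(q):print(round(z,2),len(q),q.min(0).round(3),q.max(0).round(3))
"
```

```text
t 5.35 tcp [0.5424 0.0994 0.0058] rpy [-180.     0.    97.1] F [-0.7 -2.7  0.3] w 0.0607
slide [ 2.3 -0.3  0.8] rot [-0.   0.  -0.3]
1748
0.1 132 [-0.049  0.056  0.1  ] [0.063 0.083 0.105]
0.11 321 [-0.05  -0.03   0.105] [0.063 0.089 0.115]
0.12 350 [-0.05  -0.03   0.115] [0.065 0.1   0.125]
0.13 546 [-0.051 -0.03   0.125] [0.09  0.096 0.135]
0.14 78 [ 0.015 -0.03   0.135] [0.03  0.001 0.145]
0.15 70 [ 0.019 -0.03   0.145] [0.029 0.002 0.155]
0.16 53 [ 0.02  -0.029  0.155] [0.03  0.001 0.165]
0.17 12 [ 0.023 -0.007  0.166] [0.03  0.011 0.175]
0.18 43 [ 0.026 -0.03   0.179] [0.051 0.01  0.185]
0.19 122 [ 0.016 -0.029  0.185] [0.05  0.012 0.195]
```

View pics/push2.png

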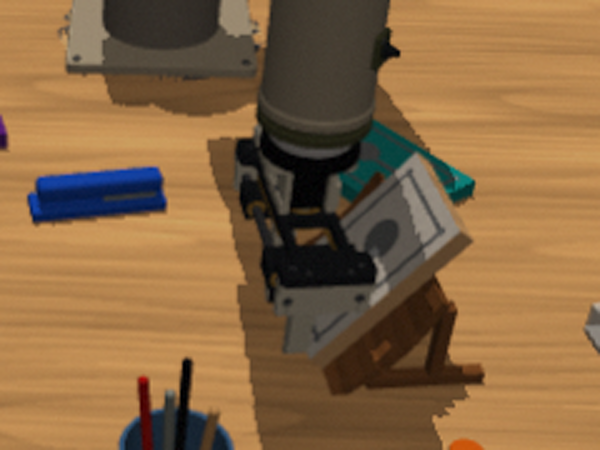

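Panel leans at about 50° (upper edge at rest y≈0.100, z≈0.13), matching the expected lean. I'll back off, raise the tool and turn it for the grasp.

Call:
{"api": "play_rows", "payload": {
  "grip": [0.65,0.65,0.65,0.65,0.65,0.65,0.65,0.65],
  "slide": [
    [-15,0,0],
    [-35,0,0],
    [-35,0,-50],
    [-35,0,-100],
    [-35,0,-150],
    [-35,0,-200],
    [-10,0,-245],
    [30,0,-250]
  ],
  "delta_rot": [
    [0,0,0],
    [0,0,0],
    [0,0,0],
    [0,0,0],
    [0,0,8.5],
    [0,0,17],
    [0,0,25.5],
    [0,0,34]
  ]
}}

```text
clock: 6.2
tool_pos: [0.5424, 0.1274, 0.2636]
orientation: [3.132, -0.007, 1.092]
contact_force: [0.5, 0.9, 0.6]
grip_width: 0.0601
```

```bash
cat >> h.py <<'E'
def tool(th):
    a=np.radians(th); u=EY*np.cos(a)+np.array([0,0,np.sin(a)])
    n=-EY*np.sin(a)+np.array([0,0,np.cos(a)])   # out of the painted face
    return R.from_matrix(np.stack([EX,n,-u],1)),u,n
E
python3 -c "
from h import *
Rt,u,n=tool(50); to(rest(.007,.136,.174),Rt); to(rest(.007,.08,.27),tool(90)[0])
s=snap('top');P=cloud(s).reshape(-1,3)
L=np.stack([(P-F)@EX,(P-F)@EY,P[:,2]],1)
m=(abs(L[:,0])<.07)&(L[:,1]>.0)&(L[:,1]<.12)&(L[:,2]>.02)&(L[:,2]<.15)
Q=L[m];print(len(Q))
for y in np.arange(0,.12,.01):
  q=Q[abs(Q[:,1]-y)<.003]
  if len(q):print(round(y,2),len(q),np.median(q,0).round(3),q.min(0).round(3),q.max(0).round(3))
"
```

```text
t 6.2 tcp [0.5424 0.1274 0.2636] rpy [179.4  -0.4  62.6] F [0.5 0.9 0.6] w 0.0601
slide [102.2 -81.7  89.5] rot [-36.5 -19.8  52.6]
t 6.2 tcp [0.5424 0.1274 0.2636] rpy [179.4  -0.4  62.6] F [0.5 0.9 0.6] w 0.0601
slide [ 56.9 -48.7  -6.5] rot [ 0.3 -0.6 55.2]
1745
0.0 88 [-0.001  0.002  0.028] [-0.051  0.     0.021] [0.058 0.003 0.034]
0.01 169 [-0.     0.01   0.039] [-0.051  0.007  0.023] [0.059 0.013 0.047]
0.02 174 [0.004 0.02  0.051] [-0.051  0.017  0.031] [0.059 0.023 0.059]
0.03 213 [-0.005  0.03   0.062] [-0.07   0.027  0.021] [0.069 0.033 0.07 ]
0.04 228 [-0.005  0.04   0.074] [-0.068  0.037  0.029] [0.07  0.043 0.084]
0.05 191 [-0.013  0.05   0.085] [-0.07   0.047  0.042] [0.069 0.053 0.092]
0.06 9 [-0.063  0.057  0.059] [-0.069  0.057  0.051] [-0.05   0.059  0.06 ]
```

Call:
{"api": "play_rows", "payload": {
  "grip": [0.65,0.65,0.65,0.65,0.65,0.65,0.65,0.65],
  "slide": [
    [50,-40,30],
    [106,-94,65],
    [106,-94,65],
    [106,-94,65],
    [106,-94,65],
    [106,-94,65],
    [106,-94,65],
    [106,-94,65]
  ],
  "delta_rot": [
    [-4.5,-2.5,6.6],
    [-9,-5,13.2],
    [-13.5,-7.5,19.8],
    [-18,-10,26.4],
    [-22.5,-12.5,33],
    [-27,-15,39.6],
    [-32,-17.4,46.2],
    [-36.5,-19.8,52.6]
  ]
}}

```text
clock: 7.05
tool_pos: [0.5027, 0.2657, 0.1905]
orientation: [2.477, 0.028, 0.187]
contact_force: [0.4, 0.5, -0.5]
grip_width: 0.0606
```

```bash
python3 -c "
from h import *
Rt,u,n=tool(49.5); E=rest(.005,.0957,.1265); to(E+.05*u,Rt);to(E-.032*u,Rt); print(env.read_state()['joint_positions'].round(2))
"
```

```text
t 7.05 tcp [0.5027 0.2657 0.1905] rpy [141.9   1.6  10.7] F [ 0.4  0.5 -0.5] w 0.0606
slide [11.5  0.1 32.6] rot [-2.4 -0.9  3.6]
t 7.05 tcp [0.5027 0.2657 0.1905] rpy [141.9   1.6  10.7] F [ 0.4  0.5 -0.5] w 0.0606
slide [ 10.2   3.4 114.6] rot [-2.4 -0.9  3.6]
[ 0.74  0.42  1.35 -0.55  1.75  2.12]
```

Call:
{"api": "play_rows", "payload": {
  "grip": [0.65,0.65,0.65,0.65,0.65,0.65,0.65,0.65],
  "slide": [
    [11.5,0,30],
    [11.5,0,33],
    [11.5,0,33],
    [11,1,60],
    [10.5,2,85],
    [10,3,105],
    [10,3.4,114.5],
    [10,3.4,114.5]
  ],
  "delta_rot": [
    [-2.4,-0.9,3.6],
    [-2.4,-0.9,3.6],
    [-2.4,-0.9,3.6],
    [-2.4,-0.9,3.6],
    [-2.4,-0.9,3.6],
    [-2.4,-0.9,3.6],
    [-2.4,-0.9,3.6],
    [-2.4,-0.9,3.6]
  ]
}}

```text
clock: 7.85
tool_pos: [0.5238, 0.1947, 0.1026]
orientation: [2.438, 0.002, 0.131]
contact_force: [-0.6, 0.4, -1.0]
grip_width: 0.0605
```

```bash
python3 -c "
from h import *
Rt,u,n=tool(49.5); E=rest(.005,.0957,.1265); to(E-.032*u,Rt)
s=snap('scene');save(s,'grasp.png',(330,100,570,310),2.5)
"
```

```text
t 7.85 tcp [0.5238 0.1947 0.1026] rpy [1.397e+02 1.000e-01 7.500e+00] F [-0.6  0.4 -1. ] w 0.0605
slide [ 0.2 -0.5  0.1] rot [-0.2  0.   0.1]
```

View pics/grasp.png

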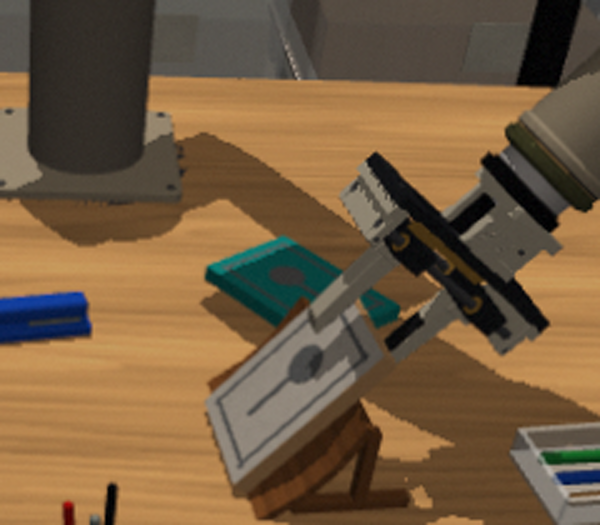

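The panel's upper edge (385,350) sits between the two fingers (330,300) and (400,340), still leaning. I'll close now.

Call:
{"api": "play_rows", "payload": {
  "grip": [0.3,0.15,0,0,0,0],
  "slide": [
    [0,0,0],
    [0,0,0],
    [0,0,0],
    [0,0,0],
    [0,0,0],
    [0,0,0]
  ],
  "delta_rot": [
    [0,0,0],
    [0,0,0],
    [0,0,0],
    [0,0,0],
    [0,0,0],
    [0,0,0]
  ],
  "newtons": 30
}}

```text
clock: 8.5
tool_pos: [0.5241, 0.195, 0.1029]
orientation: [2.435, 0.001, 0.131]
contact_force: [-1.0, -6.1, 12.9]
grip_width: 0.0174
```

```bash
cat > plan.py <<'E'
from h import *
import sys
s=env.read_state(); R0=R.from_euler("xyz",s["orientation"]); p0=s["tool_pos"]
print(s["clock"],p0.round(4),np.degrees(s["orientation"]).round(1),s["contact_force"].round(1),s["grip_width"])
print("joints",s["joint_positions"].round(2))
# rows: theta, near-edge mid (y,z) in rest frame
for a in sys.argv[1:]:
    th,y,z=map(float,a.split(",")); Rt,u,n=tool(th)
    tgt=rest(.005,y,z)+.128*u
    print(a,(R0.inv().apply(tgt-p0)*1000).round(0).tolist(),np.degrees((R0.inv()*Rt).as_rotvec()).round(1).tolist())
E
python3 plan.py 49.5,-.0087,.0052 50,0.000,.020 56,-.005,.025 64,-.015,.025 72,-.02,.025 80,-.03,.025 88,-.03,.025 96,-.035,.025 104,-.04,.025 112,-.04,.025 120,-.04,.025 128,-.04,.025 136,-.04,.020 140,-.04,.010
```

```text
8.5 [0.5241 0.195  0.1029] [1.395e+02 1.000e-01 7.500e+00] [-1.  -6.1 12.9] 0.017432777380933934
joints [ 0.65  0.46  1.48 -0.6   1.59  2.2 ]
49.5,-.0087,.0052 [-0.0, 0.0, 1.0] [-0.0, -0.0, 0.1]
50,0.000,.020 [-0.0, 4.0, -16.0] [0.5, -0.0, 0.1]
56,-.005,.025 [-0.0, 25.0, -16.0] [6.5, -0.0, 0.1]
64,-.015,.025 [-0.0, 50.0, -6.0] [14.5, -0.0, 0.1]
72,-.02,.025 [-0.0, 70.0, 3.0] [22.5, 0.0, 0.1]
80,-.03,.025 [-0.0, 94.0, 17.0] [30.5, 0.0, 0.1]
88,-.03,.025 [-0.0, 109.0, 27.0] [38.5, 0.0, 0.1]
96,-.035,.025 [-0.0, 126.0, 42.0] [46.5, 0.0, 0.1]
104,-.04,.025 [-0.0, 141.0, 59.0] [54.5, 0.0, 0.1]
112,-.04,.025 [-1.0, 150.0, 75.0] [62.5, 0.0, 0.1]
120,-.04,.025 [-1.0, 157.0, 91.0] [70.5, 0.1, 0.1]
128,-.04,.025 [-1.0, 162.0, 108.0] [78.5, 0.1, 0.1]
136,-.04,.020 [-1.0, 161.0, 130.0] [86.5, 0.1, 0.1]
140,-.04,.010 [-1.0, 155.0, 146.0] [90.5, 0.1, 0.1]
```

Call:
{"api": "play_rows", "payload": {
  "grip": [0,0,0,0,0,0,0,0],
  "slide": [
    [0,4,-16],
    [0,14,-17],
    [0,25,-16],
    [0,38,-11],
    [0,50,-6],
    [0,60,-2],
    [0,70,3],
    [0,82,10]
  ],
  "delta_rot": [
    [0.5,0,0],
    [3.5,0,0],
    [6.5,0,0],
    [10.5,0,0],
    [14.5,0,0],
    [18.5,0,0],
    [22.5,0,0],
    [26.5,0,0]
  ]
}}

```text
clock: 9.3
tool_pos: [0.533, 0.1273, 0.1481]
orientation: [2.903, 0.0, 0.132]
contact_force: [0.2, -0.5, -2.0]
grip_width: 0.016
```

```bash
python3 plan.py 80,-.03,.025 84,-.03,.025 88,-.03,.025 96,-.035,.025 104,-.04,.025 112,-.04,.025 120,-.04,.025 128,-.04,.025 136,-.04,.020 140,-.04,.010
python3 -c "
from h import *
s=snap('scene');save(s,'lift.png',(330,100,570,310),2.5)"
```

```text
9.3 [0.533  0.1273 0.1481] [166.3   0.    7.6] [ 0.2 -0.5 -2. ] 0.0159622077431542
joints [ 0.3   0.09  1.69 -0.24  1.42  1.78]
80,-.03,.025 [-0.0, 15.0, 1.0] [3.7, -0.0, 0.2]
84,-.03,.025 [-0.0, 24.0, 1.0] [7.7, -0.0, 0.2]
88,-.03,.025 [-0.0, 32.0, 3.0] [11.7, -0.0, 0.2]
96,-.035,.025 [-0.0, 54.0, 9.0] [19.7, 0.0, 0.2]
104,-.04,.025 [-1.0, 76.0, 17.0] [27.7, 0.0, 0.2]
112,-.04,.025 [-1.0, 91.0, 27.0] [35.7, 0.0, 0.2]
120,-.04,.025 [-1.0, 105.0, 38.0] [43.7, 0.0, 0.2]
128,-.04,.025 [-1.0, 117.0, 51.0] [51.7, 0.1, 0.2]
136,-.04,.020 [-1.0, 125.0, 71.0] [59.7, 0.1, 0.2]
140,-.04,.010 [-1.0, 127.0, 88.0] [63.7, 0.1, 0.2]
```

View pics/lift.png

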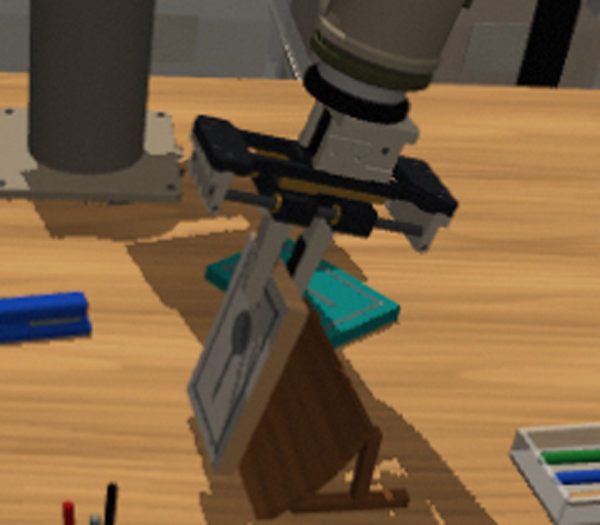

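Call:
{"api": "play_rows", "payload": {
  "grip": [0,0,0,0,0,0,0,0],
  "slide": [
    [0,15,1],
    [0,32,3],
    [0,54,9],
    [-1,76,17],
    [-1,91,27],
    [-1,105,38],
    [-1,117,51],
    [-1,121,60]
  ],
  "delta_rot": [
    [3.7,0,0.2],
    [11.7,0,0.2],
    [19.7,0,0.2],
    [27.7,0,0.2],
    [35.7,0,0.2],
    [43.7,0,0.2],
    [51.7,0,0.2],
    [55.7,0,0.2]
  ]
}}

```text
clock: 10.15
tool_pos: [0.5489, -0.0066, 0.1169]
orientation: [-2.407, 0.003, 0.124]
contact_force: [-0.2, -0.0, -2.9]
grip_width: 0.0159
```

```bash
python3 plan.py 136,-.04,.020 140,-.04,.016 142,-.04,.011  142,-.04,.008
python3 -c "
from h import *
s=snap('scene');save(s,'tip.png',(280,100,520,310),2.5)"
```

```text
10.15 [ 0.5489 -0.0066  0.1169] [-137.9    0.2    7.1] [-0.2 -0.  -2.9] 0.01587923470806143
joints [-0.5   0.4   1.55  0.58  1.66  0.86]
136,-.04,.020 [1.0, 8.0, 3.0] [3.9, -0.1, -0.3]
140,-.04,.016 [1.0, 20.0, 7.0] [7.9, -0.1, -0.3]
142,-.04,.011 [1.0, 27.0, 12.0] [9.9, -0.1, -0.3]
142,-.04,.008 [1.0, 29.0, 14.0] [9.9, -0.1, -0.3]
```

View pics/tip.png

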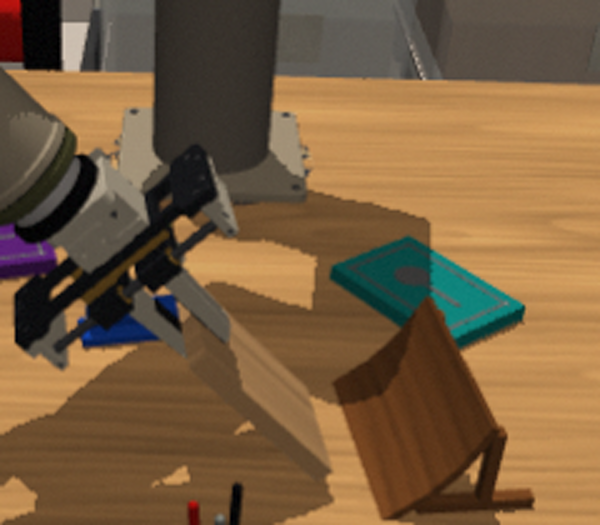

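```bash
python3 plan.py 136,-.04,.020 142,-.04,.016 148,-.04,.014 148,-.04,.009 150,-.04,.009
```

```text
10.2 [ 0.5473 -0.0069  0.1138] [-137.7    0.5    7. ] [-2.8 -0.5 -3.8] 0.015643605128798217
joints [-0.5   0.4   1.56  0.58  1.66  0.86]
136,-.04,.020 [3.0, 6.0, 1.0] [3.6, 0.1, -0.6]
142,-.04,.016 [3.0, 22.0, 6.0] [9.6, 0.0, -0.6]
148,-.04,.014 [3.0, 36.0, 10.0] [15.6, 0.0, -0.6]
148,-.04,.009 [3.0, 40.0, 14.0] [15.6, 0.0, -0.6]
150,-.04,.009 [3.0, 44.0, 15.0] [17.6, 0.0, -0.6]
```

Call:
{"api": "play_rows", "payload": {
  "grip": [0,0,0,0,0,0,0,0],
  "slide": [
    [1,8,2],
    [2,15,4],
    [2,22,6],
    [2,29,8],
    [2,36,10],
    [2,38,12],
    [2,40,14],
    [2,40,14]
  ],
  "delta_rot": [
    [3.6,0,-0.3],
    [6.6,0,-0.3],
    [9.6,0,-0.3],
    [12.6,0,-0.3],
    [15.6,0,-0.3],
    [15.6,0,-0.3],
    [15.6,0,-0.3],
    [15.6,0,-0.3]
  ]
}}

```text
clock: 11.0
tool_pos: [0.5539, -0.0233, 0.0814]
orientation: [-2.141, -0.002, 0.132]
contact_force: [-0.2, -0.0, -1.9]
grip_width: 0.0158
```

```bash
python3 plan.py 148,-.04,.009 152,-.04,.009
```

```text
11.0 [ 0.5539 -0.0233  0.0814] [-1.227e+02 -1.000e-01  7.600e+00] [-0.2 -0.  -1.9] 0.015778148232633193
joints [-0.59  0.67  1.41  0.7   1.8   0.74]
148,-.04,.009 [-2.0, 6.0, -0.0] [0.7, 0.1, 0.2]
152,-.04,.009 [-2.0, 14.0, 0.0] [4.7, 0.1, 0.2]
```

Call:
{"api": "play_rows", "payload": {
  "grip": [0,0,0.2,0.4,0.6,0.8,0.9,0.9],
  "slide": [
    [-1,6,0],
    [-2,10,0],
    [-2,10,0],
    [-2,10,0],
    [-2,10,0],
    [-2,10,0],
    [-2,10,0],
    [-2,10,0]
  ],
  "delta_rot": [
    [1.5,0,0.2],
    [2.7,0,0.2],
    [2.7,0,0.2],
    [2.7,0,0.2],
    [2.7,0,0.2],
    [2.7,0,0.2],
    [2.7,0,0.2],
    [2.7,0,0.2]
  ]
}}

```text
clock: 11.8
tool_pos: [0.5525, -0.0294, 0.073]
orientation: [-2.092, 0.001, 0.129]
contact_force: [-0.5, 1.2, -1.0]
grip_width: 0.0536
```

```bash
python3 plan.py 150,-.04,.009
python3 -c "
from h import *
s=snap('scene');save(s,'rel.png',(280,100,520,310),2.5)"
```

```text
11.8 [ 0.5525 -0.0294  0.073 ] [-119.9    0.     7.4] [-0.5  1.2 -1. ] 0.053637612450761964
joints [-0.61  0.72  1.38  0.72  1.83  0.72]
150,-.04,.009 [1.0, -0.0, 0.0] [-0.1, 0.0, -0.0]
```

View pics/rel.png

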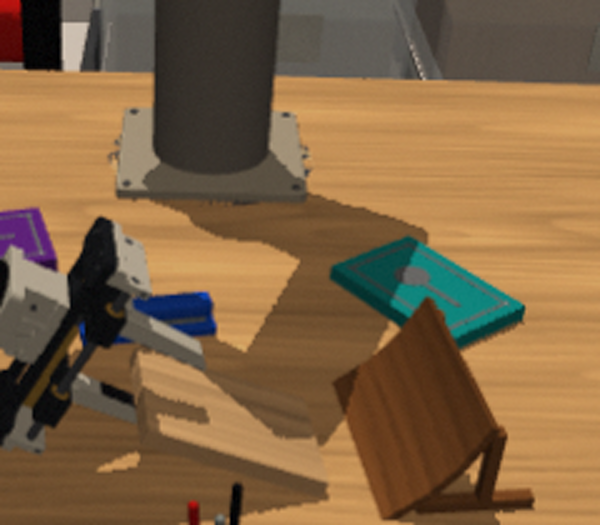

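Call:
{"api": "play_rows", "payload": {
  "grip": [0.9,0.9,0.9,0.9,0.9,0.9,0.9,0.9],
  "slide": [
    [0,0,0],
    [0,0,0],
    [0,0,0],
    [0,0,-15],
    [0,0,-35],
    [0,0,-60],
    [0,0,-85],
    [0,0,-110]
  ],
  "delta_rot": [
    [0,0,0],
    [0,0,0],
    [0,0,0],
    [0,0,0],
    [0,0,0],
    [0,0,0],
    [0,0,0],
    [0,0,0]
  ]
}}

```text
clock: 12.65
tool_pos: [0.5649, -0.1258, 0.1289]
orientation: [-2.093, 0.001, 0.129]
contact_force: [-0.2, 0.6, -0.3]
grip_width: 0.0836
```

```bash
python3 -c "
from h import *
to([.480,-.3595,.2],[np.pi,0,np.radians(41)])
s=snap('scene');save(s,'flat.png',(250,150,490,330),2.5);P=cloud(s).reshape(-1,3)
m=(P[:,2]>.009)&(P[:,2]<.05)&(abs(P[:,0]-.55)<.1)&(abs(P[:,1]-.0)<.11)
Q=P[m];print(cv2.minAreaRect((Q[:,:2]*1000).astype(np.float32)),np.percentile(Q[:,2],[5,50,95,99.5]))
s=snap('top');P=cloud(s).reshape(-1,3)
m=(P[:,2]>.009)&(P[:,2]<.05)&(abs(P[:,0]-.55)<.1)&(abs(P[:,1]-.0)<.11)
Q=P[m];print(cv2.minAreaRect((Q[:,:2]*1000).astype(np.float32)),np.percentile(Q[:,2],[5,50,95,99.5]))
"
```

```text
t 12.65 tcp [ 0.5649 -0.1258  0.1289] rpy [-119.9    0.     7.4] F [-0.2  0.6 -0.3] w 0.0836
slide [-114.4   48.5 -226.8] rot [-58.3 -17.6 -30.4]
((549.4027099609375, -2.0241241455078125), (115.39544677734375, 161.07679748535156), 6.692668437957764) [0.0122769  0.01465511 0.01653248 0.01752614]
((548.4763793945312, 1.0099411010742188), (111.39877319335938, 160.5138702392578), 7.004708290100098) [0.01200281 0.01543317 0.0186861  0.02061361]
```

View pics/flat.png

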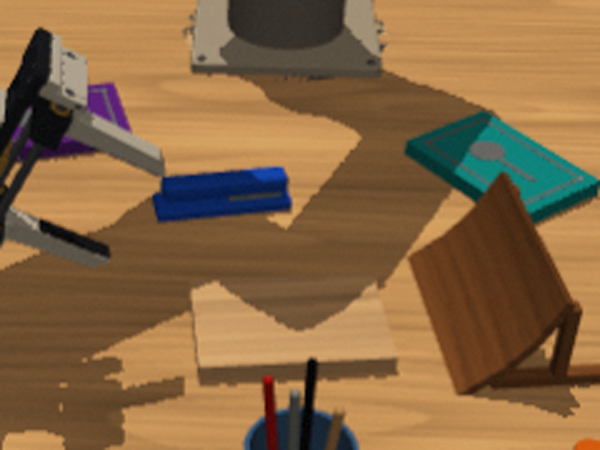

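Panel is flat with the bare side up (scene and top agree: 161×111 mm, height about 15–16 mm). Next is the dial.

Call:
{"api": "play_rows", "payload": {
  "grip": [0.5,0.5,0.5,0.5,0.5,0.5,0.5,0.5],
  "slide": [
    [-20,8,-45],
    [-40,16,-85],
    [-60,25,-125],
    [-80,34,-165],
    [-100,42,-200],
    [-114,48,-227],
    [-114,48,-227],
    [-114,48,-227]
  ],
  "delta_rot": [
    [-7,-2.1,-3.6],
    [-14,-4.2,-7.2],
    [-21,-6.3,-10.8],
    [-28,-8.4,-14.4],
    [-35,-10.5,-18],
    [-43,-13,-22.4],
    [-51,-15.4,-26.6],
    [-58.3,-17.6,-30.4]
  ]
}}

```text
clock: 13.55
tool_pos: [0.4806, -0.3591, 0.2006]
orientation: [-3.125, -0.005, 0.705]
contact_force: [0.3, 0.3, -0.7]
grip_width: 0.0468
```

```bash
python3 -c "
from h import *
to([.480,-.360,.2],[np.pi,0,np.radians(41)]);to([.480,-.360,.044],[np.pi,0,np.radians(41)])"
```

```text
t 13.55 tcp [ 0.4806 -0.3591  0.2006] rpy [-179.    -0.3   40.4] F [ 0.3  0.3 -0.7] w 0.0468
slide [-1.1  0.4  0.6] rot [-1.  -0.3 -0.6]
t 13.55 tcp [ 0.4806 -0.3591  0.2006] rpy [-179.    -0.3   40.4] F [ 0.3  0.3 -0.7] w 0.0468
slide [ -1.8   3.  156.6] rot [-1.  -0.3 -0.6]
```

Call:
{"api": "play_rows", "payload": {
  "grip": [0.5,0.5,0.5,0.5,0.5,0.3,0.1,0],
  "slide": [
    [-1,1,40],
    [-1,2,85],
    [-2,2,125],
    [-2,3,150],
    [-2,3,156],
    [-2,3,156],
    [-2,3,156],
    [-2,3,156]
  ],
  "delta_rot": [
    [-1,-0.3,-0.6],
    [-1,-0.3,-0.6],
    [-1,-0.3,-0.6],
    [-1,-0.3,-0.6],
    [-1,-0.3,-0.6],
    [-1,-0.3,-0.6],
    [-1,-0.3,-0.6],
    [-1,-0.3,-0.6]
  ],
  "newtons": 20
}}

```text
clock: 14.35
tool_pos: [0.4799, -0.3584, 0.0446]
orientation: [-3.137, -0.001, 0.714]
contact_force: [-0.8, 0.7, 0.1]
grip_width: 0.0268
```

Call:
{"api": "play_rows", "payload": {
  "grip": [0,0,0],
  "slide": [
    [0,0,0],
    [0,0,0],
    [0,0,0]
  ],
  "delta_rot": [
    [0,0,0],
    [0,0,0],
    [0,0,0]
  ]
}}

```text
clock: 14.65
tool_pos: [0.4813, -0.36, 0.0445]
orientation: [3.141, -0.002, 0.714]
contact_force: [7.9, -9.0, -6.8]
grip_width: 0.014
```

Call:
{"api": "play_rows", "payload": {
  "grip": [0,0,0,0,0,0,0,0],
  "slide": [
    [0,1.5,0],
    [0,1.5,0],
    [0,1.5,0],
    [0,1.5,0],
    [0,1.5,0],
    [0,1.5,0],
    [0,1.5,0],
    [0,1.5,0]
  ],
  "delta_rot": [
    [0,0,7],
    [0,0,14],
    [0,0,21],
    [0,0,28],
    [0,0,35],
    [0,0,41],
    [0,0,44],
    [0,0,44]
  ]
}}

```text
clock: 15.45
tool_pos: [0.4814, -0.3605, 0.0444]
orientation: [-3.139, 0.001, -0.056]
contact_force: [3.9, -5.5, -1.8]
grip_width: 0.0138
```

```bash
python3 -c "
from h import *
to([.480,-.360,.044],[np.pi,0,np.radians(-3)]);print(env.read_state()['torque'].round(2))"
```

```text
t 15.45 tcp [ 0.4814 -0.3605  0.0444] rpy [-179.9    0.    -3.2] F [ 3.9 -5.5 -1.8] w 0.0138
slide [-1.4 -0.4  0.4] rot [-0.1  0.  -0.2]
[-0.81 -0.69 -0.08]
```

Now release, rise and move away, then check the dial.

Call:
{"api": "play_rows", "payload": {
  "grip": [0.2,0.4,0.5,0.5,0.5,0.5,0.5,0.5],
  "slide": [
    [0,0,0],
    [0,0,0],
    [0,0,0],
    [0,0,0],
    [0,0,-30],
    [0,0,-75],
    [0,0,-125],
    [0,0,-160]
  ],
  "delta_rot": [
    [0,0,0],
    [0,0,0],
    [0,0,0],
    [0,0,0],
    [0,0,0],
    [0,0,0],
    [0,0,0],
    [0,0,0]
  ]
}}

```text
clock: 16.25
tool_pos: [0.4812, -0.3602, 0.2068]
orientation: [-3.138, 0.002, -0.054]
contact_force: [1.3, -0.9, -0.2]
grip_width: 0.0464
```

Call:
{"api": "play_rows", "payload": {
  "grip": [0.5,0.5,0.5,0.5,0.5,0.5],
  "slide": [
    [-45,-40,0],
    [-90,-80,0],
    [-120,-110,0],
    [-140,-140,0],
    [-150,-160,0],
    [-150,-160,0]
  ],
  "delta_rot": [
    [0,0,0],
    [0,0,0],
    [0,0,0],
    [0,0,0],
    [0,0,0],
    [0,0,0]
  ]
}}

```text
clock: 16.85
tool_pos: [0.3386, -0.1899, 0.2047]
orientation: [-3.136, 0.003, -0.053]
contact_force: [0.4, -0.6, -0.3]
grip_width: 0.0465
```

```bash
python3 - <<'E'
from h import *
s=snap('scene');save(s,'a.png',(160,200,260,290),4);t=snap('top');save(t,'b.png',(420,215,500,305),4)
a,b=cv2.imread('pics/a.png'),cv2.imread('pics/b.png');cv2.imwrite('pics/dial.png',np.hstack([a,b]))
for n,x in(('scene',s),('top',t)):
    P=cloud(x).reshape(-1,3)
    for c0 in [np.array([.481,-.360])]:
        v=P[:,:2]-c0;rr=np.hypot(*v.T)
        q=P[(rr<.034)&(P[:,2]>.055)&(P[:,2]<.075)][:,:2]
        r=cv2.minAreaRect((q*1000).astype(np.float32));c=q.mean(0)
        d=P[(rr<.06)&(P[:,2]>.022)&(P[:,2]<.034)&(rr>.041)][:,:2]
        i=P[(rr>.051)&(rr<.064)&(P[:,2]>.033)&(P[:,2]<.046)&(v[:,0]>.03)][:,:2].mean(0)
        print(n,"bar",r,"index",i.round(4),"idx yaw about bar centre",np.degrees(np.arctan2(i[1]-r[0][1]/1000,i[0]-r[0][0]/1000)).round(1))
    m=(P[:,2]>.009)&(P[:,2]<.05)&(abs(P[:,0]-.55)<.1)&(abs(P[:,1])<.11);Q=P[m]
    print("panel",cv2.minAreaRect((Q[:,:2]*1000).astype(np.float32)),np.median(Q[:,2]))
E
```

```text
scene bar ((482.52484130859375, -361.1109313964844), (14.23762035369873, 61.36252975463867), 86.0362319946289) index [ 0.5384 -0.3647] idx yaw about bar centre -3.7
panel ((549.6388549804688, -1.9897994995117188), (115.37847900390625, 160.92373657226562), 6.770404815673828) 0.01469653916419733
top bar ((479.8090515136719, -357.7456970214844), (14.383279800415039, 59.83055114746094), 86.25363159179688) index [ 0.5369 -0.3616] idx yaw about bar centre -3.8
panel ((548.5877075195312, 0.9023361206054688), (111.33932495117188, 160.26759338378906), 7.047110557556152) 0.015371396620599498
```

View pics/dial.png

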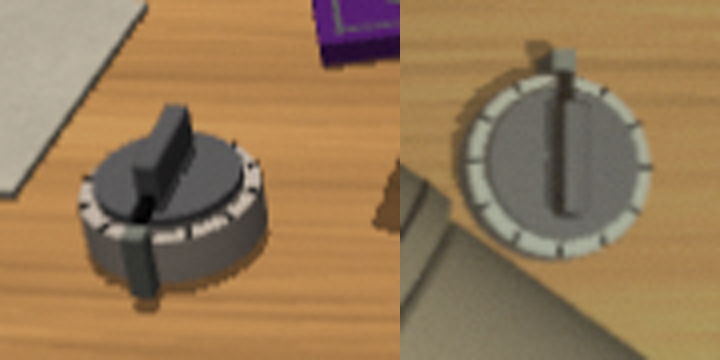

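The pointer meets the index block in both views (scene (140,225), top (565,75)). Bar yaw is −3.9° and the index is at −3.7°.

```bash
python3 -c "
from h import *
print(env.finish_job())"
```

```text
the job is handed in; nothing more can be done
None
```

The panel is turned over and the timer is set. I handed the job in at about 17 s of the 72 s allowed; no verdict is reported.

- **Panel:** I pushed it up the rest until it leaned at about 49°. I then gripped its upper edge, swung it past vertical and let it down onto the table. Both cameras show it flat with the bare side up, its top face at about 15 mm, 160 × 111–115 mm in outline (the panel is 160 × 110 mm).
- **Dial:** I turned it about 44°. The grip bar now points at about −3.9°, against −3.7° (scene camera) and −3.8° (top camera) for the index block, so well inside the 6° limit. The two cameras differ by about 3 mm in absolute position but agree on these angles.
- **Bystanders and contact:** The arm did not touch any other loose thing that I could see. I did not re-measure where they stand at the end. The gripper was clear at about 200 mm up when I handed in, and no check failed.

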